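Pack a porcino in its clamshell on the scale

ROBOT

A 6-joint arm with a two-finger parallel gripper is mounted at the origin on the work surface. World frame = base frame: x ahead of the robot, y to its left, z up, the work surface at z = 0. Lengths are in m, angles in rad, forces in N, time in s.
With the tool pointing down it reaches from about 0.375 to 0.9 m from the base axis. Payload 3.1 kg.
Tool frame: the origin (TCP) lies on the centre line of the jaws, within the pads' length; the fingertips stand 22 mm ahead of it and the grasp point (between the pads) lies 3 mm ahead of it; z points along the fingers, y is the line along which they close (so a half turn about z gives the same grasp; the last joint's range is limited). The gripper opens to 85 mm and grips with 20 to 120 N. Pads are 22 mm wide; open, the fingers measure 114 mm over their backs; the gripper's body (76 mm by 85 mm) begins 54 mm behind the grasp point. The pads swing forward as they close: fully open they stand 13 mm farther back than shut.
Start: joints at [1.004, 0.527, 1.433, -0, 1.181, -0.178], TCP at [0.237, 0.578, 0.253] pointing down, gripper open.
Joint ranges: [-3.08, 3.08], [-0.75, 2.2], [0.22, 2.44], [-1.43, 4.57], [0, 2.65], [-2.85, 2.85]. Speed limits (rad/s): [2.79, 2.79, 3.14, 3.14, 3.14, 3.14].

INTERFACE

Orientations are given as a unit quaternion [x, y, z, w].
In Python, from station import manip gives the robot as it stands.
- The arm moves only by the shell command python3 drive.py [FORCE], which reads ROWS from standard input. ROWS is a JSON list of rows, 1 to 20 of them, each of 5 numbers: dx, dy, dz in a scale on which 1.0 is 100 cm, then a turn about the tool's z in a scale on which 1.0 is 2 rad, then the opening from 0.0 (shut) to 1.0 (fully open); each row is the pose to reach, as a shift and turn from the pose commanded when the command began, along the tool's axes at that moment; what a row does not reach only later rows make up. A row lasts 1/10 s, in which the tool goes at most 0.05 m and 0.15 rad, less where a joint would pass 70% of its speed; a pose out of reach is approached as far as the arm can. The fingers move at their own pace and stop on an object; FORCE is the grip in N (left out, the last holds). Time passes only in rows, so rows that do not move let the fingers close. It prints the time, the measured TCP pose, the force, the opening and the grip force at its end. Input that does not fit is refused with a message, and nothing moves.
- manip.sense(): the state, without advancing time (a new reading comes with each control period).
- manip.snapshot(name): name is "side" or "top"; returns a dict with "pixels" (420x560x3 uint8, red, green, blue), "range_z" (420x560 float32, m along the optical axis (not along the pixel's ray), 0 where there is no reading), "fov_y" (degrees; the focal length in pixels is half the picture's height over the tangent of half this angle, whatever the lens; pixels are square), "cx", "cy" (the principal point, pixels), "R" (3x3) and "t" (3): a world point X has camera coordinates R X + t. Camera axes: x right, y down, z forward; pixel columns grow to the right and rows downward; lengths in m; the calibration is good to about 2 mm. A picture is of the moment at which its call begins.
- manip.sign_off(): hands the job in; it is judged then, once.
The state is a dict: "t": time; "q": joint angles; "qd": joint speeds; "tau": joint torques, N m; "tcp_pos": TCP position; "tool_rot": TCP orientation; "force": force on the tool from outside, world axes, zero at the start; "ft_torque": the same for the moment, N m; "finger_gap": opening from 0.0 (shut) to 1.0 (fully open); "gripper_force": force on a finger pad.
Only numpy, scipy, OpenCV 4.12 (cv2) and the standard library are available. Lean on these libraries where they do the work, as an engineer would, in place of code of your own. Each camera call takes 0.05 s, during which the arm holds its last target. There are 200 camera calls.

TASK

Pack the long-stemmed porcino that lies on the table: lay it in the open fibre clamshell on the scale without dropping it, then fold the lid over and press it down until the two halves meet edge to edge. Leave the squat mushroom and the brush where they are.

Things in the scene. Friction and masses are not known exactly. Their poses are not given: they have to be found in the camera images.
- porcino: the long-stemmed porcino to pack: whole, rigid, round about its axis, 125 mm long, some 140 g, on its side. Brown cap 72 mm across, 41 mm long, cream stem 33 mm thick under the cap, 36 mm at the grip point, 46 mm at the bulb near its foot. It rests on bulb and cap rim, so its axis rises 10 degrees to the cap. Origin on the table under the grip point; x level, foot to cap; z up
- porcino_stem (a point): grip point on the porcino's axis, 58 mm from the foot and 26 mm from the cap's underside; 30 mm above whatever it lies on
- porcino_cap (a point): centre of the porcino's cap at its widest, on the axis, 34 mm from porcino_stem; 36 mm above whatever it lies on
- scale: portion scale, white housing 170 mm wide with a blue sloping key panel, fixed. Origin on the table under the centre of its pan; -x towards the key panel, y to the front side of the clamshell, z up. The steel pan (206 x 150 mm, 60 mm above the table, rim 8 mm higher) holds the clamshell
- tub: clear tub of mushrooms, 400 x 296 mm over the rim, 200 mm high, fixed, close behind the clamshell's hinge side (its near side is 113 mm from the box's centre); origin under its centre, axes as scale
- box: lower half of a white moulded-fibre clamshell, wedged in the pan: it does not move. Origin under the centre of its base; x along the hinge, y from hinge side to front side, z up. 202 x 145 mm over the rim flange, 45 mm high; inside 184 x 124 mm at the rim, tapering to 168 x 108 mm at the floor. An upright gripper spread across y strikes the open lid: lean the tool to +y
- box_floor (a point): centre of the lower half's inner floor, 3 mm above the origin of box; same axes
- box_hinge (a point): middle of the hinge line, at rim height (45 mm above the origin of box), 73 mm to -y of the box's centre; same axes
- lip (a point): middle of the outer face of the lid's lip, 160 mm from the hinge line. The lip is a flat tongue in the lid's rim plane, 70 mm wide, 4 mm thick, from 145 to 175 mm from the hinge. x along the hinge, y away from it, z out of the lid's outer side (up when shut, to the tub when open). On that side the lid's shell is 38 mm deep; its front wall starts 138 mm from the hinge and tapers back to 130 mm
- lid (a joint): opening of the lid in rad: 0 = shut, rims touching all round; 1.57 = its stop, upright against the tub. It starts nearly upright. The hinge is stiff and the lid stays where it is left: 1 to 2 N at the lip moves it; it neither springs back nor snaps shut
- squat: bystander: short squat mushroom standing on its stem, 70 mm across, 60 mm high; origin under the stem
- brush: bystander: wooden mushroom brush 170 mm long lying bristles down; origin under its middle, x along it to the bristle end

How it is judged:
By the outcome, as a careful person would: the job done as asked, in the order asked, and still so for the second after the job is handed in, with the robot touching nothing.
It also fails if it takes over 56 s, if anything falls off the work surface, if the arm or the gripper's body presses on something with over 40 N, if the wrist force passes 120 N, or if a joint passes its speed limit or range.

## Working session

There is one attempt and no reset: what is moved stays moved. The work goes in short steps, Python scripts to look and compute and a shell command to move; the robot and the scene stay as the last step left them, time stands still between calls to the robot, and variables do not carry over. Pictures are saved under pics/ and viewed, at most 14 in all, crops included, and the job is handed in when it is done.

```bash
ls; mkdir -p pics; cat > h.py <<'E'
import numpy as np,cv2
from station import manip
def snap(n,f=None):
    s=manip.snapshot(n)
    np.savez(f'{n}.npz',**{k:np.asarray(v) for k,v in s.items()})
    if f: cv2.imwrite('pics/'+f,cv2.cvtColor(s['pixels'],cv2.COLOR_RGB2BGR))
    return s
def P(s,u,v):
    z=float(s['range_z'][int(v),int(u)]); f=210/np.tan(np.radians(float(s['fov_y']))/2)
    c=np.array([(u-s['cx'])/f*z,(v-s['cy'])/f*z,z]); return s['R'].T@(c-s['t'])
E
python3 - <<'E'
from h import *
for n in('top','side'):
    s=snap(n,n+'1.png'); print(n,s['fov_y'],s['cx'],s['cy'],-s['R'].T@s['t'],s['R'].round(2).tolist())
print(manip.sense())
E
```

```text
drive.py
pics
station.py
top 44.66132017186554 282.1362829654161 218.64878137866646 [ 0.40390375 -0.02732429  1.17070254] [[0.02, -1.0, 0.0], [-0.98, -0.02, -0.18], [0.18, -0.0, -0.98]]
side 46.020436738544134 272.35973902606537 203.94838083461602 [0.31386356 0.78334153 1.02862378] [[-0.94, -0.33, 0.01], [-0.25, 0.7, -0.67], [0.22, -0.64, -0.74]]
{'t': 0.1, 'q': array([ 1.00353270e+00,  5.28377267e-01,  1.43376824e+00,  1.59546523e-05,
        1.18141222e+00, -1.78481184e-01]), 'qd': array([-0.00040966, -0.00203929, -0.00483429,  0.00038605,  0.00190213,
       -0.00011731]), 'tau': array([ 8.13702773e-04, -4.43298519e+01, -1.78587681e+01, -1.84797691e-04,
        3.88796150e-03,  5.49274930e-06]), 'tcp_pos': array([0.23654426, 0.57786015, 0.25243082]), 'tool_rot': array([ 1.93172145e-01,  9.81164388e-01, -9.12334921e-04, -3.64800829e-04]), 'force': array([ 0.13922039, -0.21685823, -0.10186606]), 'ft_torque': array([-0.02681681, -0.00973205, -0.05586673]), 'gripper_force': 0.0, 'finger_gap': 1.0016803102699752}
```

View pics/top1.png

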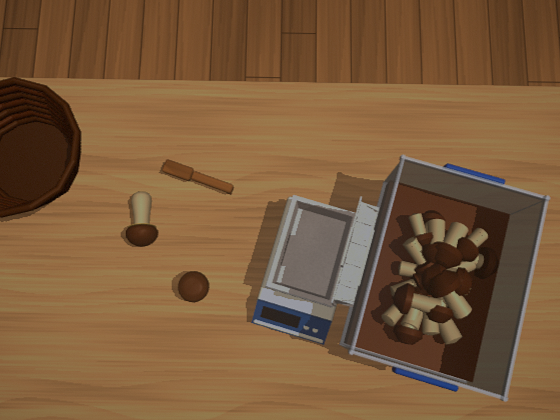

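View pics/side1.png

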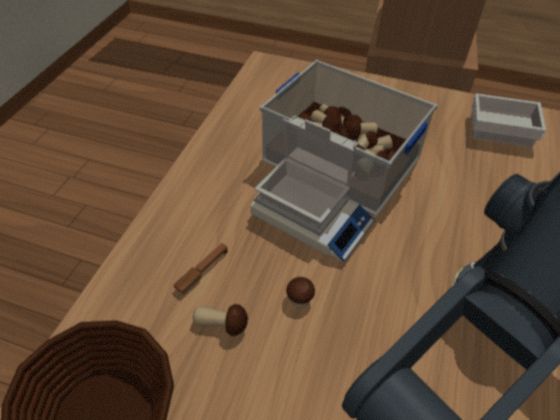

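The top view shows the porcino with its foot at (142,195) and cap at (142,235). The squat is at (193,286), the brush at (198,177), and the box floor is around (318,250) with the lid to its right at (358,250). In the side view the arm is clear of everything. Next I'll take finer measurements.

```bash
cat >> h.py <<'E'
def cloud(s):
    f=210/np.tan(np.radians(float(s['fov_y']))/2); z=s['range_z'].astype(float)
    v,u=np.mgrid[:420,:560]; C=np.stack([(u-s['cx'])/f*z,(v-s['cy'])/f*z,z],-1)
    return (C-s['t'])@s['R']
E
python3 - <<'E'
from h import *
s=dict(np.load('top.npz')); X=cloud(s)
for p in [(142,195),(142,210),(142,235),(60,300),(193,286),(198,177),(318,250),(300,250),(350,250),(340,290),(297,200),(352,212),(276,285),(370,250),(400,160),(352,350)]: print(p,X[p[1],p[0]].round(4))
R=X[185:252,120:165]; m=R[...,2]>.012; Q=R[m]
print('porc',len(Q),Q.min(0),Q.max(0))
q=Q[:,:2]; c=q.mean(0); w,V=np.linalg.eigh(np.cov((q-c).T)); a=V[:,1]; a=a*np.sign(-a[0]); n=np.array([-a[1],a[0]])
A=(q-c)@a; B=(q-c)@n; print('c',c,'axis',a,'ext',A.min(),A.max(),B.min(),B.max())
for lo in np.arange(-.07,.07,.01):
    k=(A>=lo)&(A<lo+.01)
    if k.any(): print(lo.round(3),B[k].min().round(4),B[k].max().round(4),Q[k,2].max().round(4))
im=cv2.cvtColor(s['pixels'],cv2.COLOR_RGB2BGR)
cv2.imwrite('pics/box2.png',cv2.resize(im[185:345,245:405],None,fx=3.7,fy=3.7,interpolation=cv2.INTER_CUBIC))
E
```

```text
(142, 195) [0.6532 0.2871 0.0446]
(142, 210) [0.6186 0.2845 0.0459]
(142, 235) [0.5594 0.2755 0.0656]
(60, 300) [ 4.175e-01  4.690e-01 -3.000e-04]
(193, 286) [0.451  0.1599 0.0619]
(198, 177) [0.7019 0.166  0.0262]
(318, 250) [ 0.5332 -0.1087  0.0621]
(300, 250) [ 0.5325 -0.0694  0.062 ]
(350, 250) [ 0.5129 -0.1537  0.2438]
(340, 290) [ 0.4405 -0.1356  0.2399]
(297, 200) [ 0.6342 -0.0603  0.1065]
(352, 212) [ 0.6105 -0.1775  0.1047]
(276, 285) [ 0.4539 -0.0189  0.1067]
(370, 250) [ 0.5316 -0.217   0.0909]
(400, 160) [ 0.7011 -0.2621  0.1895]
(352, 350) [ 0.3328 -0.1618  0.201 ]
porc 1175 [ 0.40390375 -0.02732429  0.01573817] [0.66481542 0.3161303  1.17070254]
c [0.59253504 0.2805774 ] axis [-0.86944846 -0.49402367] ext -0.0706090121220031 0.316115902648804 -0.04800490140963548 0.17451632603128586
-0.07 -0.0008 0.0358 0.0456
-0.06 -0.0057 0.038 0.0498
-0.05 -0.0098 0.0374 0.0483
-0.04 -0.0124 0.0327 0.0508
-0.03 -0.0145 0.0289 0.0497
-0.02 -0.0199 0.0221 0.0506
-0.01 -0.0344 0.0154 0.0605
0.0 -0.0443 0.0115 0.0723
0.01 -0.048 0.0167 0.0764
0.02 -0.0458 0.0187 0.0772
0.03 -0.0436 0.018 0.0686
0.04 -0.0336 0.0127 0.0614
```

View pics/box2.png

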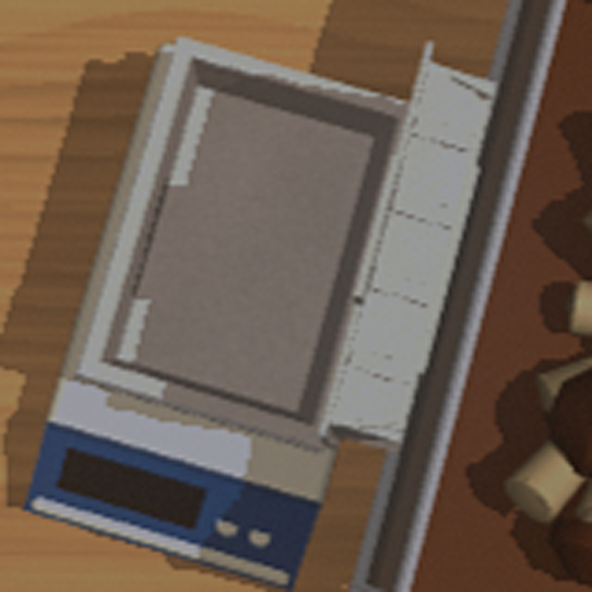

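The enlarged crop shows the box rim's front edge running from (180,42) to (80,375), which is full-image (293.6,196.4) to (266.6,286.4). The lid stands upright along the tub. I'll fit the rim and lid in the point cloud and redo the porcino without the zero-depth pixels.

```bash
python3 - <<'E'
from h import *
s=dict(np.load('top.npz')); X=cloud(s); ok=s['range_z']>.1
R=X[185:252,120:165]; m=(R[...,2]>.012)&ok[185:252,120:165]; Q=R[m]
q=Q[:,:2]; c=q.mean(0); w,V=np.linalg.eigh(np.cov((q-c).T)); a=V[:,1]; a=a*np.sign(-a[0])
for it in range(3):
    n=np.array([-a[1],a[0]]); A=(q-c)@a; B=(q-c)@n; xs=[];bs=[]
    for lo in np.arange(A.min()+.006,A.max()-.01,.006):
        k=(A>=lo)&(A<lo+.006); xs.append(lo+.003); bs.append((B[k].min()+B[k].max())/2)
        if it==2: print(xs[-1].round(3),B[k].min().round(4),B[k].max().round(4),Q[k,2].max().round(4))
    p=np.polyfit(xs,bs,1); c=c+n*p[1]; a=a+n*p[0]; a/=np.linalg.norm(a)
print('porc c',c,'axis',a,np.degrees(np.arctan2(a[1],a[0])),'ext',A.min(),A.max(),'foot',c+a*A.min(),'captip',c+a*A.max())
# box
sub=np.zeros_like(ok); sub[185:310,245:365]=1
rim=X[sub&ok&(abs(X[...,2]-.106)<.004)]; fl=X[sub&ok&(abs(X[...,2]-.0625)<.0025)]
fl=fl[(abs(fl[:,0]-.533)<.11)&(abs(fl[:,1]+.1)<.09)]
for nme,pts in(('rim',rim),('floor',fl)):
    r=cv2.minAreaRect(pts[:,:2].astype(np.float32)); print(nme,len(pts),pts[:,2].mean(),r, cv2.boxPoints(r).tolist())
g=X[sub&ok&(X[...,2]>.2)]
print('lidtop',len(g),g.max(0)); 
side=dict(np.load('side.npz')); Y=cloud(side)
np.save('Y.npy',Y)
im=cv2.cvtColor(side['pixels'],cv2.COLOR_RGB2BGR)
cv2.imwrite('pics/side2.png',cv2.resize(im[95:265,235:405],None,fx=3.5,fy=3.5,interpolation=cv2.INTER_CUBIC))
E
```

```text
-0.063 -0.0205 0.0197 0.0483
-0.057 -0.0193 0.0211 0.0468
-0.051 -0.0196 0.0205 0.0498
-0.045 -0.0205 0.0208 0.0483
-0.039 -0.022 0.0207 0.0482
-0.033 -0.0177 0.0184 0.0508
-0.027 -0.019 0.0186 0.0505
-0.021 -0.018 0.0176 0.0486
-0.015 -0.0163 0.0161 0.0506
-0.009 -0.0165 0.016 0.0502
-0.003 -0.0176 0.0161 0.0513
0.003 -0.0169 0.0158 0.0511
0.009 -0.0281 0.027 0.0665
0.015 -0.0322 0.0318 0.0723
0.021 -0.0309 0.0343 0.0735
0.027 -0.0323 0.0343 0.0772
0.033 -0.034 0.0326 0.072
0.039 -0.0295 0.0293 0.0683
0.045 -0.0259 0.0259 0.0647
porc c [0.59339063 0.28595548] axis [-0.99308497 -0.11739782] -173.25805316519381 ext -0.07186551875516949 0.05350326435259711 foot [0.6647592  0.29439233] captip [0.54025735 0.27967431]
rim 1219 0.10520962987733935 ((0.5243290662765503, -0.11668214946985245), (0.1909090131521225, 0.20240071415901184), 74.3182601928711) [[0.40109485387802124, -0.181229829788208], [0.5959617495536804, -0.2359374463558197], [0.6475632786750793, -0.05213446915149689], [0.45269638299942017, 0.002573147416114807]]
floor 3046 0.06271301439459628 ((0.5231074094772339, -0.10734278708696365), (0.17512449622154236, 0.19952897727489471), 85.9155044555664) [[0.41735947132110596, -0.18757665157318115], [0.6163816452026367, -0.20178860425949097], [0.6288553476333618, -0.027108922600746155], [0.42983317375183105, -0.01289696991443634]]
lidtop 1830 [ 0.61210771 -0.11975323  0.28349071]
```

View pics/side2.png

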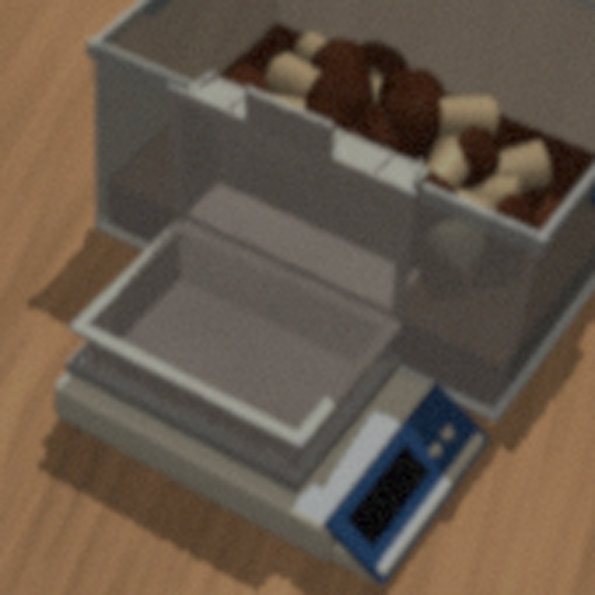

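The side view shows the lid upright just in front of the tub wall, with its lip at crop (245–335, 90–165). The porcino is 125 mm long as measured, and the rim is 202 mm at z=0.105, so both match. Next I'll measure the lid angle in box axes.

```bash
cat >> h.py <<'E'
BC=np.array([.5305,-.0946,.060]); yb=np.radians(-15.7)
BR=np.array([[np.cos(yb),np.sin(yb),0],[-np.sin(yb),np.cos(yb),0],[0,0,1]])
def tobox(X): return (np.asarray(X)-BC)@BR.T
def toworld(b): return np.asarray(b)@BR+BC
def go(p,ydeg=None):
    "tool-axis shift to put TCP at world p with tool y at world heading ydeg (mod 180)"
    from scipy.spatial.transform import Rotation as Rn
    s=manip.sense(); R=Rn.from_quat(s['tool_rot']).as_matrix(); d=R.T@(np.asarray(p)-s['tcp_pos'])
    y=np.degrees(np.arctan2(R[1,1],R[0,1])); tr=0
    if ydeg is not None: tr=-np.radians((ydeg-y+90)%180-90)
    print('at',s['tcp_pos'].round(4),'go',d.round(4),'turn',round(tr,3),'gap',round(s['finger_gap'],3),'q',s['q'].round(2))
E
python3 - <<'E'
from h import *
for n in('top','side'):
    s=dict(np.load(n+'.npz')); ok=s['range_z']>.1
    B=tobox(cloud(s)[ok]); 
    B=B[(abs(B[:,0])<.095)&(B[:,1]>-.125)&(B[:,1]<0)&(B[:,2]>.06)]
    print(n)
    for lo in np.arange(.06,.24,.01):
        k=(B[:,2]>=lo)&(B[:,2]<lo+.01)
        if k.sum()>4: b=B[k]; print(lo.round(3),k.sum(),'y',np.percentile(b[:,1],[2,50,98]).round(4),'x',b[:,0].min().round(3),b[:,0].max().round(3))
go([.6068,.2875,.12],96.7)
E
```

```text
top
0.06 94 y [-0.1184 -0.1178 -0.0857] x -0.095 0.092
0.07 71 y [-0.1185 -0.1179 -0.0895] x -0.094 0.091
0.08 77 y [-0.1184 -0.1179 -0.0927] x -0.094 0.095
0.09 78 y [-0.1184 -0.1179 -0.0742] x -0.095 0.092
0.1 40 y [-0.1181 -0.1177 -0.0792] x -0.093 0.093
0.11 7 y [-0.1043 -0.1015 -0.0843] x -0.091 0.083
0.12 33 y [-0.1153 -0.115  -0.0671] x -0.094 0.094
0.13 263 y [-0.1216 -0.1174 -0.1011] x -0.095 0.095
0.14 195 y [-0.1216 -0.1176 -0.0981] x -0.094 0.095
0.15 69 y [-0.0989 -0.0978 -0.0629] x -0.095 0.054
0.17 723 y [-0.0927 -0.0807 -0.0595] x -0.094 0.093
0.18 1319 y [-0.0917 -0.0706 -0.0541] x -0.094 0.094
0.19 41 y [-0.0565 -0.0547 -0.0527] x -0.091 0.09
0.2 13 y [-0.0556 -0.055  -0.0539] x -0.035 0.033
0.21 82 y [-0.0538 -0.0511 -0.0491] x -0.035 0.035
0.22 20 y [-0.0525 -0.051  -0.0491] x -0.035 0.032
side
0.06 571 y [-0.1131 -0.0922 -0.071 ] x -0.094 0.093
0.07 187 y [-0.1183 -0.1039 -0.0687] x -0.095 0.094
0.08 176 y [-0.1196 -0.1027 -0.0674] x -0.094 0.094
0.09 185 y [-0.1194 -0.1011 -0.0659] x -0.094 0.093
0.1 177 y [-0.1179 -0.0998 -0.0653] x -0.095 0.094
0.11 191 y [-0.1187 -0.0985 -0.0646] x -0.094 0.093
0.12 185 y [-0.1172 -0.097  -0.0626] x -0.095 0.091
0.13 186 y [-0.1165 -0.0955 -0.0616] x -0.095 0.093
0.14 68 y [-0.1204 -0.0929 -0.0601] x -0.094 0.095
0.15 29 y [-0.0962 -0.0662 -0.0556] x -0.095 0.093
0.16 20 y [-0.092  -0.0573 -0.0523] x -0.094 0.094
0.17 84 y [-0.0938 -0.0811 -0.054 ] x -0.094 0.094
0.18 442 y [-0.0913 -0.0667 -0.0513] x -0.094 0.095
0.19 107 y [-0.0553 -0.0521 -0.0492] x -0.095 0.087
0.2 78 y [-0.0541 -0.0513 -0.0484] x -0.035 0.035
0.21 90 y [-0.0543 -0.0495 -0.0471] x -0.035 0.033
0.22 19 y [-0.0524 -0.0491 -0.0462] x -0.033 0.033
at [0.2365 0.5779 0.2524] go [-0.4527 -0.1281  0.1325] turn -0.506 gap 1.002 q [ 1.    0.53  1.43  0.    1.18 -0.18]
```

The lid leans about 1.43 rad with its lip at y=-0.049 in box axes. The lip spans ±35 mm, which confirms the box pose. I'll move above the porcino.

Units first: turns go in shares of 2 rad. So -0.506 rad is -0.253.

```bash
echo '[[-0.453, -0.128, 0.1, -0.253, 1], [-0.453, -0.128, 0.1, -0.253, 1], [-0.453, -0.128, 0.1, -0.253, 1], [-0.453, -0.128, 0.1, -0.253, 1], [-0.453, -0.128, 0.1, -0.253, 1], [-0.453, -0.128, 0.1, -0.253, 1], [-0.453, -0.128, 0.1, -0.253, 1], [-0.453, -0.128, 0.1, -0.253, 1], [-0.453, -0.128, 0.1, -0.253, 1], [-0.453, -0.128, 0.13, -0.253, 1], [-0.453, -0.128, 0.13, -0.253, 1], [-0.453, -0.128, 0.13, -0.253, 1], [-0.453, -0.128, 0.13, -0.253, 1], [-0.453, -0.128, 0.13, -0.253, 1]]' | python3 drive.py 45
python3 - <<'E'
from h import *
go([.6068,.2875,.033],96.7)
E
```

```text
t: 1.5
tcp_pos: [0.6069, 0.2897, 0.1246]
tool_rot: [-0.06, 0.998, 0.0, 0.001]
force: [0.3, 0.5, 0.1]
finger_gap: 1.0
gripper_force: 0.0
at [0.6069 0.2897 0.1246] go [ 0.0005 -0.0022  0.0916] turn 0.002 gap 1.0 q [ 0.28  0.74  1.41  0.    0.99 -1.41]
```

```bash
echo '[[0, 0, 0.03, 0, 1], [0, 0, 0.06, 0, 1], [0, 0, 0.089, 0, 1], [0, 0, 0.089, 0, 1], [0, 0, 0.089, 0, 1]]' | python3 drive.py
python3 - <<'E'
from h import *
go([.6068,.2875,.033],96.7)
s=snap('top','top3.png'); im=cv2.imread('pics/top3.png'); cv2.imwrite('pics/c3.png',cv2.resize(im[170:270,90:200],None,fx=5,fy=5))
E
```

```text
t: 2.0
tcp_pos: [0.6072, 0.2893, 0.0353]
tool_rot: [-0.059, 0.998, 0.0, 0.0]
force: [0.7, -0.6, -0.2]
finger_gap: 1.0
gripper_force: 0.0
at [0.6072 0.2893 0.0353] go [ 0.0006 -0.0017  0.0023] turn 0.002 gap 1.0 q [ 0.28  0.86  1.44  0.    0.84 -1.41]
```

View pics/c3.png

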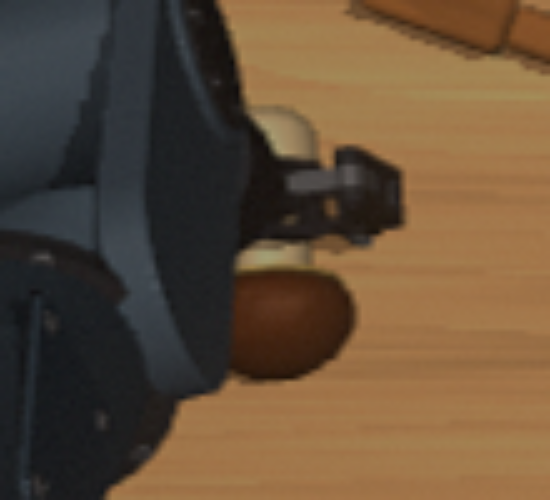

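The crop shows the fingers straddling the stem, one visible at (370,190), with the cap at (290,325) clear of them. I'll make a small correction, close at 45 N, and lift.

```bash
echo '[[0, -0.0017, 0.002, 0, 1], [0, -0.0017, 0.002, 0, 0.4], [0, -0.0017, 0.002, 0, 0.1], [0, -0.0017, 0.002, 0, 0.1], [0, -0.0017, 0.002, 0, 0.1], [0, -0.0017, 0.002, 0, 0.1], [0, -0.0017, 0.002, 0, 0.1], [0, -0.0017, 0.002, 0, 0.1]]' | python3 drive.py 45
echo '[[0, 0, -0.01, 0, 0.1], [0, 0, -0.03, 0, 0.1], [0, 0, -0.06, 0, 0.1], [0, 0, -0.1, 0, 0.1], [0, 0, -0.14, 0, 0.1], [0, 0, -0.17, 0, 0.1], [0, 0, -0.17, 0, 0.1]]' | python3 drive.py
python3 - <<'E'
from h import *
s=snap('side','side4.png'); im=cv2.imread('pics/side4.png'); cv2.imwrite('pics/c4.png',cv2.resize(im[190:390,130:330],None,fx=3,fy=3))
print(toworld([.004,.009,.036+.17])); go(toworld([.004,.009,.036+.15]),74.3)
E
```

```text
t: 2.85
tcp_pos: [0.6081, 0.2864, 0.0331]
tool_rot: [-0.059, 0.998, -0.0, 0.0]
force: [-1.6, -0.8, 5.7]
finger_gap: 0.424
gripper_force: 44.2
t: 3.55
tcp_pos: [0.6107, 0.2875, 0.2081]
tool_rot: [-0.059, 0.998, 0.001, 0.005]
force: [1.0, -0.4, -1.1]
finger_gap: 0.424
gripper_force: 44.6
[ 0.53678617 -0.08701818  0.266     ]
at [0.609  0.287  0.2051] go [ 0.1153 -0.3629 -0.0419] turn 0.391 gap 0.424 q [ 0.27  0.64  1.35  0.    1.14 -1.41]
```

View pics/c4.png

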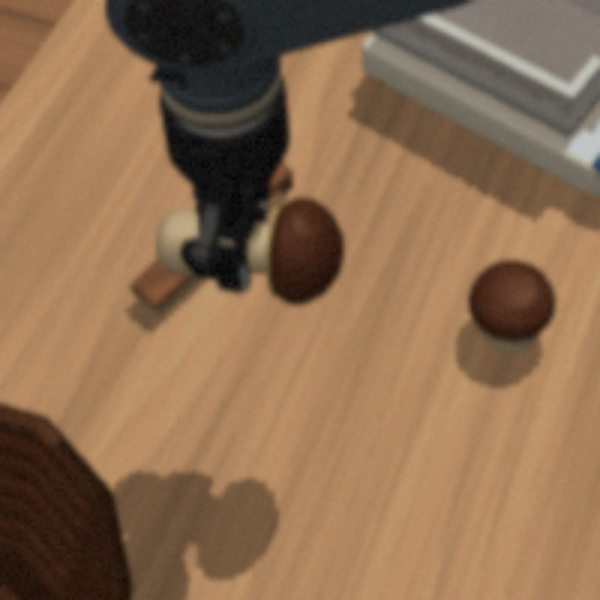

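The crop shows the porcino held at the stem (215,245) and level, clear of the brush and the squat. The gap of 0.424 is 36 mm, as it should be. I'll carry it over the box.

To row units: 0.391 rad is 0.1955.

```bash
echo '[[0.04, -0.04, 0, 0, 0.1], [0.115, -0.34, 0, 0.1955, 0.1], [0.115, -0.34, 0, 0.1955, 0.1], [0.115, -0.34, 0, 0.1955, 0.1], [0.115, -0.34, 0, 0.1955, 0.1], [0.115, -0.34, 0, 0.1955, 0.1], [0.115, -0.34, 0, 0.1955, 0.1], [0.115, -0.34, 0, 0.1955, 0.1], [0.115, -0.34, 0, 0.1955, 0.1], [0.115, -0.35, 0, 0.1955, 0.1], [0.115, -0.358, 0, 0.1955, 0.1], [0.115, -0.363, 0, 0.1955, 0.1], [0.115, -0.363, 0, 0.1955, 0.1], [0.115, -0.363, 0, 0.1955, 0.1]]' | python3 drive.py
python3 - <<'E'
from h import *
s=snap('side','side5.png'); im=cv2.imread('pics/side5.png'); cv2.imwrite('pics/c5.png',cv2.resize(im[60:270,220:430],None,fx=2.8,fy=2.8))
go(toworld([.004,.009,.038]),74.3)
E
```

```text
t: 5.0
tcp_pos: [0.5362, -0.087, 0.2023]
tool_rot: [0.136, 0.991, -0.0, 0.0]
force: [0.3, 0.4, -1.6]
finger_gap: 0.422
gripper_force: 44.9
at [ 0.5361 -0.087   0.2024] go [-0.0007  0.0002  0.1044] turn 0.001 gap 0.422 q [-0.37  0.49  1.69 -0.    0.96 -1.66]
```

View pics/c5.png

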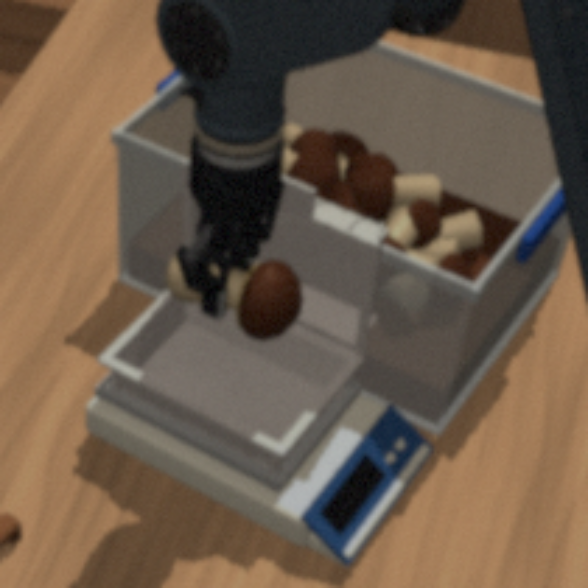

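The crop shows the porcino over the open box at (270,300), with the lid behind it. I'll lower it while watching the force.

```bash
echo '[[0, 0.002, 0.02, 0, 0.1], [0, 0.002, 0.05, 0, 0.1], [0, 0.002, 0.08, 0, 0.1], [0, 0.002, 0.09, 0, 0.1], [0, 0.002, 0.098, 0, 0.1], [0, 0.002, 0.102, 0, 0.1], [0, 0.002, 0.102, 0, 0.1]]' | python3 drive.py; echo '[[0, 0, 0.002, 0, 0.1], [0, 0, 0.004, 0, 0.1], [0, 0, 0.004, 0, 0.1]]' | python3 drive.py
```

```text
t: 5.75
tcp_pos: [0.537, -0.0857, 0.1007]
tool_rot: [0.136, 0.991, -0.0, 0.0]
force: [-0.1, 1.2, -0.9]
finger_gap: 0.424
gripper_force: 44.8
t: 6.05
tcp_pos: [0.5368, -0.0857, 0.0967]
tool_rot: [0.136, 0.991, -0.0, 0.0]
force: [0.2, 0.1, -1.5]
finger_gap: 0.424
gripper_force: 44.9
```

```bash
echo '[[0, 0, 0.001, 0, 0.1], [0, 0, 0.002, 0, 0.1], [0, 0, 0.002, 0, 0.1]]' | python3 drive.py
```

```text
t: 6.35
tcp_pos: [0.537, -0.0857, 0.096]
tool_rot: [0.136, 0.991, -0.0, 0.001]
force: [-0.8, -0.6, 9.4]
finger_gap: 0.422
gripper_force: 45.9
```

It's in contact with the floor. I'll ease the fingers open and lift out.

```bash
echo '[[0, 0, -0.001, 0, 0.44], [0, 0, -0.001, 0, 0.46], [0, 0, -0.001, 0, 0.5], [0, 0, -0.001, 0, 0.55], [0, 0, -0.001, 0, 0.57], [0, 0, -0.001, 0, 0.57], [0, 0, -0.001, 0, 0.57]]' | python3 drive.py; echo '[[0, 0, -0.01, 0, 0.57], [0, 0, -0.03, 0, 0.57], [0, 0, -0.06, 0, 0.57], [0, 0, -0.1, 0, 0.57], [0, 0, -0.15, 0, 0.57], [0, 0, -0.2, 0, 0.2], [0, 0, -0.245, 0, 0], [0, 0, -0.245, 0, 0], [0, 0, -0.245, 0, 0]]' | python3 drive.py
python3 - <<'E'
from h import *
s=snap('side','side6.png'); im=cv2.imread('pics/side6.png'); cv2.imwrite('pics/c6.png',cv2.resize(im[60:270,220:430],None,fx=2.8,fy=2.8))
B=tobox(cloud(s)[s['range_z']>.1]); k=(abs(B[:,0])<.033)&(B[:,2]>.2)&(B[:,2]<.225)&(abs(B[:,1]+.06)<.03)
print(k.sum(),np.percentile(B[k][:,1],[2,50,98]) if k.any() else 0)
go(toworld([0,-.10,.29]),-15.7)
E
```

```text
t: 7.05
tcp_pos: [0.5365, -0.0855, 0.0952]
tool_rot: [0.136, 0.991, 0.0, -0.0]
force: [-0.1, 0.4, 0.8]
finger_gap: 0.57
gripper_force: 0.0
t: 7.95
tcp_pos: [0.5366, -0.0855, 0.3422]
tool_rot: [0.136, 0.991, -0.0, 0.002]
force: [-0.1, -0.7, -0.3]
finger_gap: -0.001
gripper_force: 0.0
175 [-0.06324537 -0.06033223 -0.05687743]
at [ 0.5358 -0.0852  0.3404] go [ 0.0026 -0.1104 -0.0096] turn -1.571 gap 0.002 q [-0.36  0.32  1.53 -0.    1.29 -1.66]
```

View pics/c6.png

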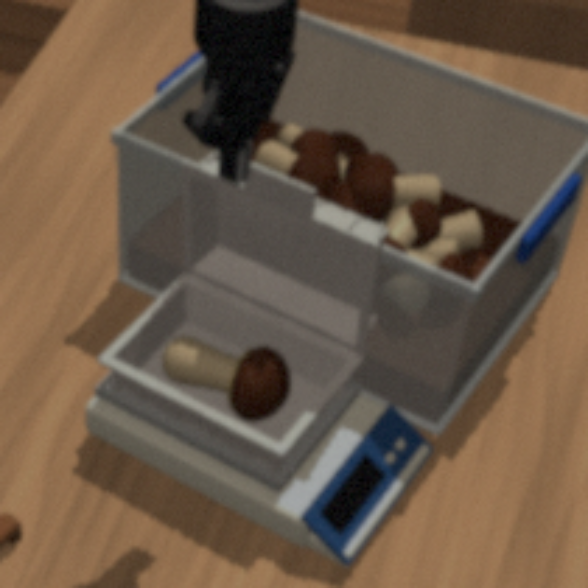

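The crop shows the porcino lying in the box (cap at (260,383), stem at (190,360)), with the lid now at about 1.5 rad and the gripper shut above. I'll turn a quarter, go over the lip, and drop in behind it.

To row units: 1.571 rad is 0.7855.

```bash
echo '[[0.003, -0.1, 0, 0.7855, 0], [0.003, -0.1, 0, 0.7855, 0], [0.003, -0.1, 0, 0.7855, 0], [0.003, -0.1, 0, 0.7855, 0], [0.003, -0.1, 0, 0.7855, 0], [0.003, -0.1, 0, 0.7855, 0], [0.003, -0.1, 0, 0.7855, 0], [0.003, -0.1, 0, 0.7855, 0], [0.003, -0.1, 0, 0.7855, 0], [0.003, -0.1, 0, 0.7855, 0], [0.003, -0.1, 0, 0.7855, 0], [0.003, -0.1, 0, 0.7855, 0], [0.003, -0.1, 0, 0.7855, 0], [0.003, -0.1, 0.02, 0.7855, 0], [0.003, -0.1, 0.04, 0.7855, 0], [0.003, -0.1, 0.055, 0.7855, 0], [0.003, -0.1, 0.055, 0.7855, 0]]' | python3 drive.py
python3 - <<'E'
from h import *
s=snap('side','side7.png'); im=cv2.imread('pics/side7.png'); cv2.imwrite('pics/c7.png',cv2.resize(im[40:250,220:430],None,fx=2.8,fy=2.8))
print(tobox(manip.sense()['tcp_pos'])); 
q0=manip.sense()['tcp_pos']
# plan: +y bottom corner follows lid; w=.011, tip .022 ahead
from scipy.spatial.transform import Rotation as Rn
R=Rn.from_quat(manip.sense()['tool_rot']).as_matrix()
for th in [1.5,1.4,1.2,1,.8,.6,.4,.3,.2,.1,.05,0]:
    r=.160+(1.5-th)/1.5*.008
    y=-.073+r*np.cos(th)-.004*np.sin(th)-.011; z=.045+r*np.sin(th)+.004*np.cos(th)+.022
    print(th,(R.T@(toworld([0,y,z])-q0)).round(3))
E
```

```text
t: 9.7
tcp_pos: [0.5049, -0.1801, 0.2826]
tool_rot: [0.797, 0.604, -0.001, -0.003]
force: [-0.1, 1.1, 0.0]
finger_gap: -0.002
gripper_force: 0.0
[-0.00048434 -0.08942035  0.22401465]
1.5 [ 0.013  0.    -0.003]
1.4 [ 0.029  0.001 -0.002]
1.2 [0.06  0.001 0.005]
1 [0.09  0.001 0.018]
0.8 [0.117 0.001 0.037]
0.6 [0.139 0.001 0.061]
0.4 [0.157 0.001 0.089]
0.3 [0.163 0.001 0.104]
0.2 [0.168 0.001 0.12 ]
0.1 [0.172 0.001 0.136]
0.05 [0.173 0.001 0.145]
0 [0.173 0.001 0.153]
```

View pics/c7.png

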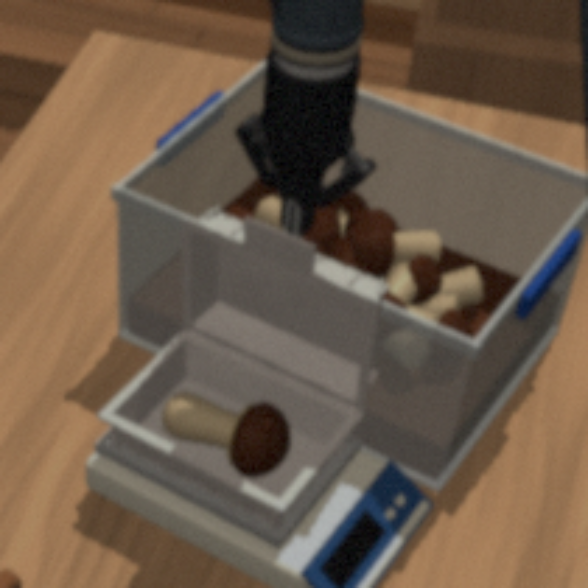

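The crop shows the shut fingers behind the middle of the lip at (293,220). I'll fold the lid along the arc.

```bash
echo '[[0.01, 0, 0, 0, 0], [0.022, 0, 0, 0, 0], [0.034, 0, 0, 0, 0], [0.047, 0, 0.003, 0, 0], [0.06, 0, 0.006, 0, 0], [0.075, 0, 0.012, 0, 0], [0.09, 0, 0.018, 0, 0], [0.104, 0, 0.027, 0, 0], [0.117, 0, 0.037, 0, 0], [0.128, 0, 0.048, 0, 0], [0.139, 0, 0.061, 0, 0], [0.139, 0, 0.061, 0, 0]]' | python3 drive.py
python3 - <<'E'
from h import *
s=snap('side','side8.png'); im=cv2.imread('pics/side8.png'); cv2.imwrite('pics/c8.png',cv2.resize(im[60:270,220:430],None,fx=2.8,fy=2.8))
print(tobox(manip.sense()['tcp_pos'])); go(toworld([0,.084,.116-.0]),-15.7)
E
```

```text
t: 10.95
tcp_pos: [0.5431, -0.0453, 0.2219]
tool_rot: [0.797, 0.604, -0.001, -0.002]
force: [-0.2, -0.6, 0.5]
finger_gap: -0.0
gripper_force: 0.0
[-0.00058415  0.0501355   0.16277927]
at [ 0.5435 -0.0462  0.2228] go [0.0339 0.0008 0.0468] turn 0.001 gap -0.001 q [-0.29  0.46  1.66  0.    1.02 -0.02]
```

View pics/c8.png

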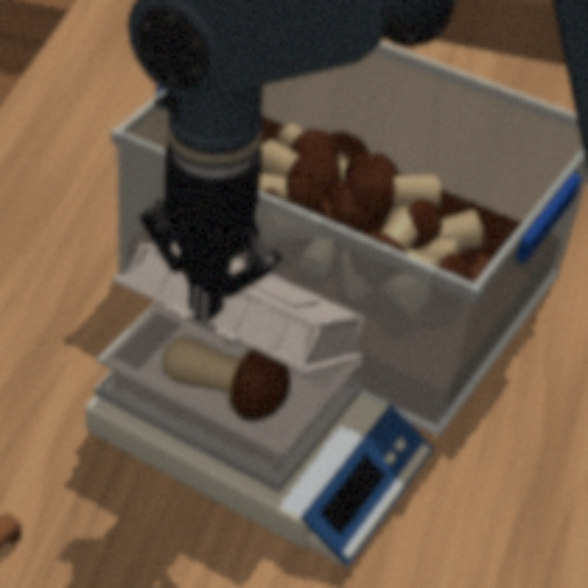

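The crop shows the lid following, at about 0.6 rad, with the fingertips on the lip at (205,310) and the mushroom undisturbed. I'll continue.

```bash
echo '[[0.01, 0, 0.014, 0, 0], [0.018, 0, 0.028, 0, 0], [0.024, 0, 0.043, 0, 0], [0.029, 0, 0.058, 0, 0], [0.032, 0, 0.07, 0, 0], [0.034, 0, 0.078, 0, 0], [0.034, 0, 0.084, 0, 0], [0.034, 0, 0.084, 0, 0]]' | python3 drive.py; echo '[[0, 0, 0.002, 0, 0], [0, 0, 0.004, 0, 0], [0, 0, 0.006, 0, 0], [0, 0, 0.006, 0, 0]]' | python3 drive.py
```

```text
t: 11.8
tcp_pos: [0.553, -0.0145, 0.1397]
tool_rot: [0.797, 0.604, -0.0, -0.001]
force: [-0.2, -0.1, 0.1]
finger_gap: -0.001
gripper_force: 0.0
t: 12.2
tcp_pos: [0.5535, -0.0145, 0.1343]
tool_rot: [0.797, 0.604, 0.0, 0.0]
force: [0.1, -0.1, -0.5]
finger_gap: -0.002
gripper_force: 0.0
```

```bash
echo '[[0, 0, 0.002, 0, 0], [0, 0, 0.004, 0, 0], [0, 0, 0.004, 0, 0]]' | python3 drive.py; python3 - <<'E'
from h import *
for n in('side','top'):
    s=snap(n,n+'9.png'); B=tobox(cloud(s)[s['range_z']>.1])
    for x0,x1 in((-.09,-.05),(.05,.09)):
        for lo in np.arange(-.07,.1,.02):
            k=(B[:,0]>x0)&(B[:,0]<x1)&(B[:,1]>lo)&(B[:,1]<lo+.02)&(B[:,2]>-.01)&(B[:,2]<.12)
            if k.any(): print(n,x0,lo.round(2),k.sum(),np.percentile(B[k][:,2],[10,50,90]).round(3))
im=cv2.imread('pics/side9.png'); cv2.imwrite('pics/c9.png',cv2.resize(im[60:270,220:430],None,fx=2.8,fy=2.8))
E
```

```text
t: 12.5
tcp_pos: [0.5536, -0.0144, 0.1309]
tool_rot: [0.797, 0.604, 0.0, 0.0]
force: [-1.0, 1.1, 5.2]
finger_gap: -0.004
gripper_force: 2.6
side -0.09 -0.07 43 [0.007 0.083 0.086]
side -0.09 -0.05 116 [0.068 0.083 0.086]
side -0.09 -0.03 113 [0.069 0.084 0.086]
side -0.09 -0.01 117 [0.073 0.084 0.086]
side -0.09 0.01 121 [0.07  0.083 0.087]
side -0.09 0.03 118 [0.07  0.083 0.086]
side -0.09 0.05 354 [0.003 0.056 0.083]
side -0.09 0.07 106 [-0.009  0.008  0.049]
side 0.05 0.05 221 [0.003 0.049 0.073]
side 0.05 0.07 95 [-0.009  0.007  0.049]
top -0.09 -0.07 165 [0.048 0.079 0.085]
top -0.09 -0.05 205 [0.08  0.083 0.085]
top -0.09 -0.03 204 [0.08  0.083 0.086]
top -0.09 -0.01 205 [0.08  0.083 0.086]
top -0.09 0.01 75 [0.081 0.084 0.086]
top 0.05 -0.07 156 [0.047 0.079 0.084]
top 0.05 -0.05 179 [0.08  0.083 0.085]
top 0.05 -0.03 176 [0.081 0.083 0.086]
top 0.05 -0.01 173 [0.081 0.083 0.086]
top 0.05 0.01 76 [0.08  0.083 0.086]
top 0.05 0.03 14 [0.082 0.083 0.084]
```

View pics/c9.png

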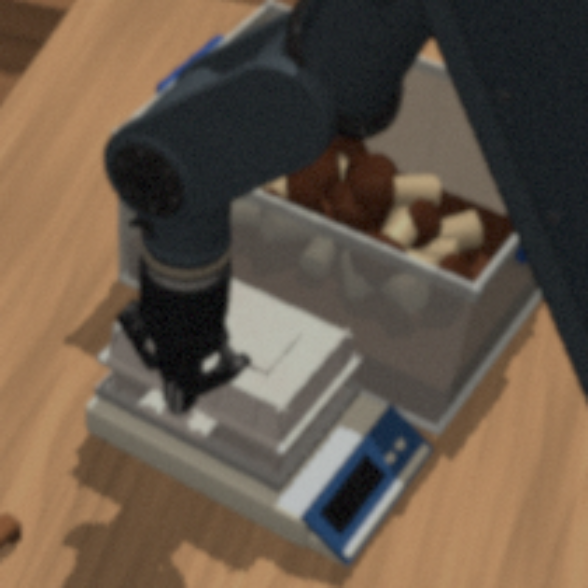

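The crop shows the lid shut flat, with the fingers on the lip at (180,400). The top is level at 83 mm, which is 45 + 38. I'll press a bit more firmly, then back off.

```bash
echo '[[0, 0, 0.001, 0, 0], [0, 0, 0.002, 0, 0], [0, 0, 0.002, 0, 0]]' | python3 drive.py; echo '[[0, 0, 0.001, 0, 0], [0, 0, 0.001, 0, 0]]' | python3 drive.py
```

```text
t: 12.9
tcp_pos: [0.5537, -0.0145, 0.1305]
tool_rot: [0.797, 0.604, 0.0, 0.001]
force: [-4.2, 0.2, 16.0]
finger_gap: 0.001
gripper_force: 7.9
t: 13.1
tcp_pos: [0.5537, -0.0145, 0.1304]
tool_rot: [0.797, 0.604, 0.001, 0.001]
force: [-5.7, 1.7, 21.3]
finger_gap: 0.001
gripper_force: 10.6
```

The TCP has stopped moving while the force rises, so the rims are in contact. I'll retreat straight up and check.

```bash
echo '[[0, 0, -0.01, 0, 0], [0, 0, -0.04, 0, 0], [0, 0, -0.08, 0, 0], [0.03, 0, -0.12, 0, 0], [0.07, 0, -0.16, 0, 0], [0.11, 0, -0.18, 0, 0], [0.15, 0, -0.18, 0, 0], [0.15, 0, -0.18, 0, 0], [0.15, 0, -0.18, 0, 0], [0.15, 0, -0.18, 0, 0]]' | python3 drive.py; python3 - <<'E'
from h import *
for n in('top','side'):
    s=snap(n,n+'10.png'); B=tobox(cloud(s)[s['range_z']>.1])
    k=(abs(B[:,0])<.08)&(abs(B[:,1])<.05)&(B[:,2]>.06)&(B[:,2]<.11); b=B[k]; b=b[abs(b[:,2]-.0835)<.006]
    print(n,len(b),np.linalg.lstsq(np.c_[b[:,:2],np.ones(len(b))],b[:,2],rcond=None)[0].round(4))
    k=(abs(B[:,0])<.033)&(B[:,1]>.076)&(B[:,1]<.10)&(B[:,2]>.03)&(B[:,2]<.08); print('lip',k.sum(),np.median(B[k][:,2]) if k.any() else 0)
    if n=='top': X=cloud(s); print(X[286,193],X[177,198])
im=cv2.imread('pics/side10.png'); cv2.imwrite('pics/c10.png',im)
E
```

```text
t: 14.1
tcp_pos: [0.5933, 0.129, 0.3064]
tool_rot: [0.797, 0.604, -0.001, -0.0]
force: [-0.0, -0.1, -0.4]
finger_gap: 0.0
gripper_force: 0.0
top 3847 [ 0.0013 -0.0013  0.084 ]
lip 358 0.04888871697022403
[0.45110523 0.16038304 0.05929911] [0.55588845 0.07126551 0.58705132]
side 1665 [ 0.0012 -0.0013  0.085 ]
lip 184 0.04995438835014878
```

View pics/c10.png

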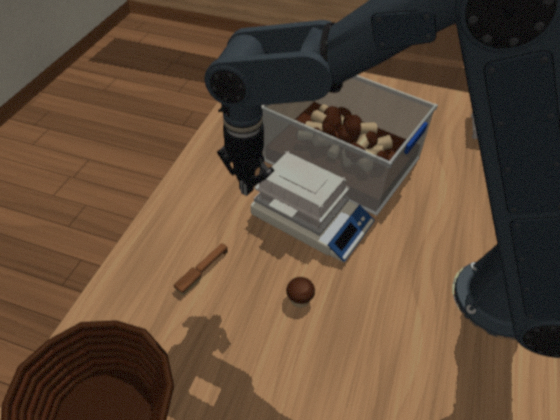

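The final view shows the clamshell shut at (305,190), with the lid tilted about 0.001 rad and the lip at 49 mm. The squat (300,290) and the brush (200,268) are where they started, and the arm is clear. Handing in.

```bash
python3 -c "
from station import manip
print(manip.sign_off())"
```

```text
the job is handed in; nothing more can be done
None
```

The porcino is in the clamshell, the lid is pressed shut edge to edge, the squat mushroom and brush are where they were, and the job was handed in at about 14 s; the gripper nudged the open lid about 10 mm towards the tub while placing.

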